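Set the trimmer's angle dial to the red line and store it

ROBOT

A 6-joint arm with a two-finger parallel gripper is mounted at the origin on the work surface. World frame = base frame: x ahead of the robot, y to its left, z up, the work surface at z = 0. Lengths are in m, angles in degrees, forces in N, time in s.
With the tool pointing down it reaches from about 0.3 to 0.875 m from the base axis. Payload 4.2 kg.
Tool frame: the origin (TCP) lies on the centre line of the jaws, within the pads' length; the fingertips stand 14 mm ahead of it and the grasp point (between the pads) lies 5 mm behind it; z points along the fingers, y is the direction in which the jaws open and shut (so a half turn about z gives the same grasp; the last joint's range is limited). The gripper opens to 85 mm and grips with 20 to 120 N. Pads are 22 mm wide; open, the fingers measure 114 mm over their backs; the gripper's body (76 mm by 85 mm) begins 54 mm behind the grasp point. The pads swing forward as they close: fully open they stand 13 mm farther back than shut.
Start: joints at [70.474, 18.312, 89.639, -0, 72.044, -1.146], TCP at [0.181, 0.546, 0.245] pointing down, gripper open.
Joint ranges: [-177.97, 177.97], [-48.28, 115.42], [12.27, 149.76], [-77.06, 257.06], [2.81, 150.46], [-146.56, 146.56]. Speed limits (degrees/s): [147.25, 147.25, 180, 180, 180, 180].

INTERFACE

Orientations are given as a 3x3 rotation matrix whose columns are the frame's x, y, z axes.
In Python, from bench import ctrl, imaging gives the robot as it stands.
- The arm moves only by the tool arm_command, never from a script. Its argument "steps" is one flat list of numbers, 6 for each row, row after row: the shift along the tool's x, y, z in mm, then the turn, a rotation vector about the tool's x, y, z in rad. A call has 1 to 20 rows; each row is the pose to reach, as a shift and turn from the pose commanded when the call began, along the tool's axes at that moment; what a row does not reach only later rows make up. A row lasts 1/12 s, in which the tool goes at most 41.7 mm and 7.16 degrees, less where a joint would pass 70% of its speed; a pose out of reach is approached as far as the arm can. A call with a gripper value outside its range is refused whole. "fingers" is the closure, from -1 (fully open) to 1 (shut), set as the call begins (left out, the last holds). The fingers move at their own pace and stop on an object; "grip_force" is the grip in N (left out, the last holds). Time passes only in rows, so rows that repeat a pose let the fingers close. It gives the time, the measured TCP pose, the force and the opening at its end, in the units of the state.
- ctrl.get_state(): the state, without advancing time (a new reading comes with each control period).
- imaging.get_image(name): name is "scene" or "top"; returns the picture (400x640x3 uint8, red, green, blue); there is no depth.
- imaging.camera_params(name): a dict with "K" (3x3 intrinsics, pixels), "camera_from_world" (4x4, takes a point from world to camera coordinates). Camera axes: x right, y down, z forward; pixel columns grow to the right and rows downward; lengths in m; the calibration is good to about 2 mm. A picture is of the moment at which its call begins. camera_params takes no time and is no camera call.
- ctrl.job_done(): hands the job in, once; it reports no verdict.
Trained networks look in the newest picture that a camera, given by its name, has taken for a name from the list of things; names that differ only in an ending like _2 or _b are one class to them, and where a whole thing is asked for, a point or a joint stands for the part that bears it (a point fixed in the world has none). Each returns a list of dicts, best first, with "conf" (0 to 1); they miss things now and then, are a little off and sometimes report something else, mostly with a low value. They report only what shows in the picture. A call takes as long as a camera call. They do not tell look-alikes from the thing itself.
- imaging.cut_out(target, camera): "region" (400x640 bool, what is visible of it) and "pixel" ([row, column] in pixels, amid what is visible of it).
- imaging.place_of(target, camera): "pixel" ([row, column] in pixels: a listed point, or the origin of a listed thing).
The state is a dict: "clock": time; "joint_pos": joint angles; "dq": joint speeds; "tau": joint torques, N m; "ee_pos": TCP position; "tool_rot": TCP orientation; "ft_force": force on the tool from outside, world axes, zero at the start; "ft_torque": the same for the moment, N m; "width": finger opening in m.
Only numpy, scipy, OpenCV 4.12 (cv2) and the standard library are available. Lean on these libraries where they do the work, as an engineer would, in place of code of your own. Each camera call takes 0.05 s, during which the arm holds its last target. There are 200 camera calls.

TASK

Set the cutting angle on the bench trimmer: put a fingertip in the notch of the big black dial and push it round until the dial's white index mark lines up with the red line on the scale ring. Only then press the green button on the yellow control box fully down to store the setting, let it come up again and draw clear, with the dial still on the red line. Nothing is to be picked up or carried: the control box and the loose things around stay where they are.

Things in the scene. Friction and masses are not known exactly. Their poses are not given: they have to be found in the camera images.
- dial (a joint): Angle of the black dial, rad, growing counter-clockwise seen from above. It turns about a vertical axis, either way without stops, needs about 0.12 N m (about 3 N of push in its notch) and stays where it is left. At 0 its index mark points to the trimmer's -x side.
- dial_axis (a point): Point on the dial's axis at the height of the dial's flange top, 48 mm above the table. The dial is a flat flange of diameter 150 mm carrying a raised charcoal-grey round grip about 126 mm across, its top 73 mm above the table, with one V notch cut into it (see index).
- index (a point): Outer end of the dial's white index mark, a radial line 4 mm wide; 77 mm from the axis, 48 mm above the table. The mark lies on the floor (flange top) of the grip's V notch and is centred in it. The notch is 25 mm deep; its tip is 19 mm from the axis, its straight walls run 60 degrees either side of the mark, 57 mm apart 45 mm from the axis: a closed gripper fits there, pointing down.
- target (a point): Point on the fixed red line, 77 mm from the dial's axis, 41 mm above the table: right below index when lined up. The line is 4 mm wide, 22 mm long, radial, on the aluminium scale ring (diameter 204 mm, black lines every 10 degrees, top 39 mm above the table) round the dial. It starts 60 to 180 degrees from the index, either way round.
- trimmer: Grey fixed housing with the dial on it, 250 x 220 mm, top 35 mm above the table, and a low blue fence, top 53 mm above the table, along its far +x edge, 117 to 139 mm from the dial's axis. Origin on the table under the dial's axis.
- store (a joint): Travel of the green button, m: 0 up, 0.006 fully down; spring return, 5 N when fully down; 4.5 mm counts as pressed.
- store_top (a point): Centre of the top of the green button (diameter 32 mm) at 72 mm above the table; pressed straight down. It sits in a black housing in the middle of the control box's top.
- control_box: Loose yellow box, 100 x 90 x 50 mm high, 0.9 kg, standing on the table, with the green button on top. Origin at the centre of its underside.
- tape_roll: Bystander: yellow roll of tape lying flat, outer diameter 76, hole 54, height 24 (mm). Origin at the centre of its underside.
- glue: Bystander: white glue bottle with red cap, diameter 44, height 110 (mm). Origin at the centre of its underside.
- screwdriver: Bystander: screwdriver lying flat, about 200 long, along its x axis (mm). Origin at the centre of its underside.
- acrylic_disc: Bystander: dark red acrylic disc lying flat, diameter 70, height 10 (mm). Origin at the centre of its underside.
- sanding_block: Bystander: cork sanding block, 60 x 100 x 30 high (mm). Origin at the centre of its underside.
- spray_can: Bystander: blue spray can, diameter 60, height 170 (mm). Origin at the centre of its underside.
- tape_measure: Bystander: orange tape-measure case, 62 x 34 x 58 high (mm). Origin at the centre of its underside.
There are look-alikes about, which are no part of the job. Of the things shaped like the control_box, the yellow one is meant.

How it is judged:
By the outcome, as a careful person would: the job done as asked, in the order asked, and still so for the second after the job is handed in, with the robot touching nothing.
It also fails if it takes over 54 s, if anything falls off the work surface, if the arm or the gripper's body presses on something with over 40 N, if the wrist force passes 120 N, or if a joint passes its speed limit or range.

## Working session

There is one attempt and no reset: what is moved stays moved. The work goes in short steps, Python scripts to look and compute and a tool call to move; the robot and the scene stay as the last step left them, time stands still between calls to the robot, and variables do not carry over. Pictures are saved under pics/ and viewed, about 8 in all and at most 12, crops included, and the job is handed in when it is done.

Besides the shell and the picture viewer there is one more tool, called after ">>>" by a JSON object that holds its "method" and its "body", one argument or row to a line. arm_command: Moves the arm, as the interface text tells. Its arguments: {"type":"object","properties":{"steps":{"type":"array","items":{"type":"number"}},"fingers":{"type":"number"},"grip_force":{"type":"number"}},"required":["steps"]}

```bash
mkdir -p pics; cat > h.py <<'E'
import numpy as np, cv2
from bench import ctrl, imaging
def ray(cam,px,z):
    P=imaging.camera_params(cam);K=np.array(P["K"]);T=np.array(P["camera_from_world"])
    R,t=T[:3,:3],T[:3,3];o=-R.T@t
    d=R.T@np.linalg.inv(K)@np.array([px[1],px[0],1.]);return o+d*(z-o[2])/d[2]
def proj(cam,p):
    P=imaging.camera_params(cam);K=np.array(P["K"]);T=np.array(P["camera_from_world"])
    q=K@(T[:3,:3]@np.array(p)+T[:3,3]);return q[[1,0]]/q[2]
def save(cam,name,crop=None,s=1):
    im=imaging.get_image(cam)[:,:,::-1]
    if crop: im=im[crop[0]:crop[1],crop[2]:crop[3]]
    cv2.imwrite('pics/'+name,cv2.resize(np.ascontiguousarray(im),None,fx=s,fy=s,interpolation=cv2.INTER_CUBIC))
E
python3 - <<'E'
from h import *
a=imaging.get_image('scene')[:,:,::-1];b=imaging.get_image('top')[:,:,::-1]
cv2.imwrite('pics/a.png',cv2.resize(np.vstack([a,b]),None,fx=.74,fy=.74))
cv2.imwrite('pics/t.png',b);cv2.imwrite('pics/s.png',a)
for n,z in [('dial_axis',.048),('index',.048),('target',.041),('store_top',.072),('control_box',0),('trimmer',0)]:
  for c in ['top','scene']:
    for r in imaging.place_of(n,c)[:3]:
        print(n,c,round(r['conf'],2),np.round(r['pixel']),ray(c,r['pixel'],z).round(3))
s=ctrl.get_state();print(s['clock'],s['ee_pos'],s['tool_rot'],s['width'])
E
```

```text
dial_axis top 0.95 [173. 321.] [0.512 0.015 0.048]
dial_axis scene 0.8 [214. 328.] [0.508 0.01  0.048]
index top 0.67 [198. 320.] [0.439 0.016 0.048]
index scene 0.9 [199. 322.] [0.436 0.018 0.048]
store_top top 0.61 [290. 205.] [0.177 0.317 0.072]
store_top top 0.51 [ 96. 208.] [0.729 0.35  0.072]
store_top top 0.45 [149. 219.] [0.569 0.308 0.072]
store_top scene 0.66 [214. 439.] [0.638 0.267 0.072]
store_top scene 0.48 [195. 437.] [0.556 0.308 0.072]
store_top scene 0.41 [226. 484.] [0.72  0.349 0.072]
control_box top 0.85 [293. 209.] [0.166 0.325 0.   ]
control_box top 0.82 [101. 213.] [0.745 0.354 0.   ]
control_box top 0.75 [159. 224.] [ 0.561  0.307 -0.   ]
control_box scene 0.95 [216. 438.] [0.559 0.319 0.   ]
control_box scene 0.77 [249. 487.] [0.729 0.365 0.   ]
control_box scene 0.72 [154. 381.] [0.186 0.316 0.   ]
trimmer top 0.83 [175. 322.] [0.519 0.009 0.   ]
trimmer scene 0.98 [228. 331.] [0.51  0.018 0.   ]
0.7 [0.18130179 0.54568187 0.24535685] [[-9.48982419e-01  3.15328982e-01  4.63076613e-05]
 [ 3.15328985e-01  9.48982412e-01  1.10103208e-04]
 [-9.22642367e-06  1.19088156e-04 -9.99999993e-01]] 0.08551434072464091
```

View pics/a.png

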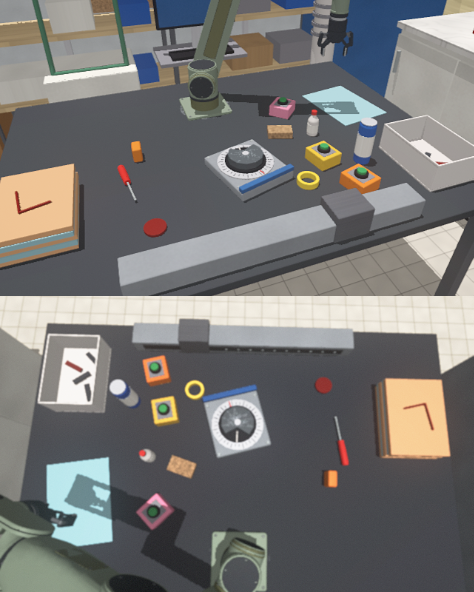

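The view shows three boxes in the top picture: yellow at (149,219), orange at (96,208) and pink at (290,205). I choose the yellow one, at about world (0.56, 0.31). The dial is at (173,321) with its index pointing toward the robot. Next is one close crop for the red line and the box.

```bash
python3 - <<'E'
from h import *
b=cv2.imread('pics/t.png');a=cv2.imread('pics/s.png')
x=cv2.resize(b[110:230,190:370],None,fx=4,fy=4,interpolation=cv2.INTER_CUBIC)[:, :720]
y=cv2.resize(a[180:280,270:470],None,fx=3.6,fy=3.6,interpolation=cv2.INTER_CUBIC)
cv2.imwrite('pics/c1.png',x);cv2.imwrite('pics/c2.png',y)
# polar unwrap at scale ring z=.041 for red
for cam,im in (('top',b),('scene',a)):
  c=np.array([.511,.0135])
  for r in (.08,.085,.09,.095):
    L=[]
    for d in range(0,360):
      p=proj(cam,[c[0]+r*np.cos(np.radians(d)),c[1]+r*np.sin(np.radians(d)),.040])
      q=cv2.getRectSubPix(im,(1,1),(float(p[1]),float(p[0])))[0,0].astype(int)
      L.append(q[2]-max(q[0],q[1]))
    L=np.array(L);k=np.where(L>25)[0];print(cam,r,L.max(),k)
  print(imaging.place_of('target',cam) if 0 else '')
E
```

```text
top 0.08 48 [20 21 22 23 24]
top 0.085 75 [20 21 22 23 24 25]
top 0.09 64 [20 21 22 23 24]
top 0.095 65 [20 21 22 23 24]

scene 0.08 76 [23 24 25 26 27]
scene 0.085 124 [22 23 24 25 26]
scene 0.09 106 [22 23 24 25 26]
scene 0.095 120 [22 23 24 25 26]
```

View pics/c1.png

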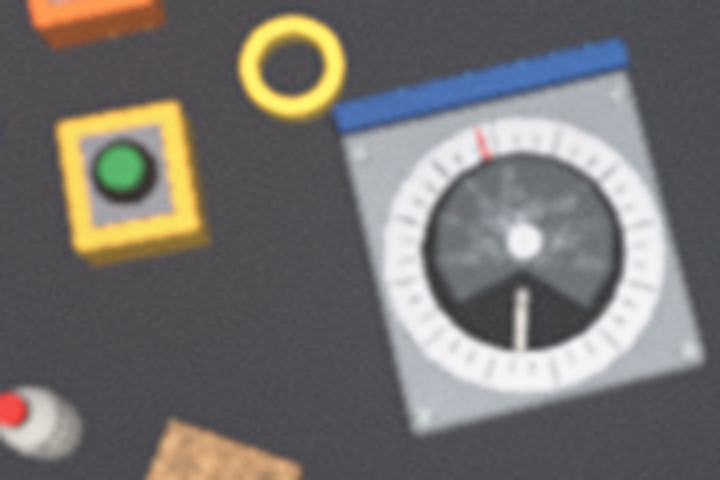

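View pics/c2.png

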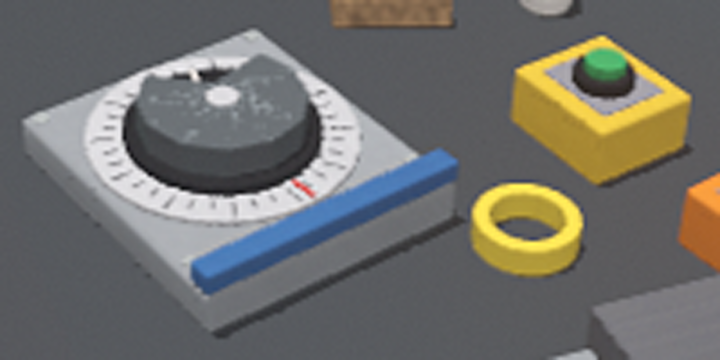

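The crops confirm the choice. The yellow box with the green button is at top px (153,221), and the red line is at top px (146,311), about 23° in world angle. The index is at about 180°, so the shorter way is about 157° clockwise. Next I refine the axis and button position.

```bash
cat >> h.py <<'E'
from scipy.optimize import least_squares
def fitring(cam,im):
    # outer edge of white scale ring, z=.039, r=.102 : gradient along radial lines
    g=cv2.cvtColor(im,cv2.COLOR_BGR2GRAY).astype(np.float32);c=np.array([.511,.0135])
    for it in range(4):
        P=[]
        for d in np.radians(np.arange(0,360,4)):
            rr=np.arange(.092,.112,.0005)
            v=np.array([cv2.getRectSubPix(g,(1,1),tuple(map(float,proj(cam,[c[0]+r*np.cos(d),c[1]+r*np.sin(d),.039])[::-1])))[0,0] for r in rr])
            v=np.convolve(v,np.ones(3)/3,'same')[2:-2];dv=v[6:]-v[:-6];k=dv.argmin()
            if dv[k]<-25: P.append(c+(rr[k+5])*np.array([np.cos(d),np.sin(d)]))
        P=np.array(P)
        s=least_squares(lambda q:np.hypot(*(P-q[:2]).T)-q[2],[*c,.102],loss='soft_l1',f_scale=.0007);c=s.x[:2]
    return s.x,len(P)
def green(cam,im,near):
    h=cv2.cvtColor(im,cv2.COLOR_BGR2HSV);m=cv2.inRange(h,(45,90,50),(85,255,255))
    n,l,st,ce=cv2.connectedComponentsWithStats(m)
    k=min(range(1,n),key=lambda i:np.hypot(*(ce[i][::-1]-near))+(100 if st[i,4]<15 else 0))
    return ce[k][::-1],st[k]
E
python3 - <<'E'
from h import *
for cam,f,near in (('top','t',(153,221)),('scene','s',(197,438))):
    im=cv2.imread(f'pics/{f}.png');r=fitring(cam,im);print(cam,r)
    p,st=green(cam,im,near);print(p,st,ray(cam,p,.072),ray(cam,p,.070))
P=imaging.camera_params('top');T=np.array(P['camera_from_world']);print(-T[:3,:3].T@T[:3,3])
for n,c in (('index','top'),('index','scene'),('dial_axis','top'),('dial_axis','scene')):
  imaging.get_image(c)
  for r in imaging.place_of(n,c)[:1]: print(n,c,ray(c,r['pixel'],.048))
E
```

```text
Traceback (most recent call last):
  File "h.py", line 22, in fitring
    v=np.array([cv2.getRectSubPix(g,(1,1),tuple(map(float,proj(cam,[c[0]+r*np.cos(d),c[1]+r*np.sin(d),.039])[::-1])))[0,0] for r in rr])
                                                          ~~~~^^^^^^^^^^^^^^^^^^^^^^^^^^^^^^^^^^^^^^^^^^^^^^
  File "h.py", line 8, in proj
    P=imaging.camera_params(cam);K=np.array(P["K"]);T=np.array(P["camera_from_world"])
ValueError: time passes only in moves, steps and waits
```

```bash
sed -i 's/imaging.camera_params(cam)/CP(cam)/; s/^def ray/import functools\nCP=functools.lru_cache(None)(lambda c:imaging.camera_params(c))\ndef ray/' h.py
python3 - <<'E'
from h import *
for cam,f,near in (('top','t',(153,221)),('scene','s',(197,438))):
    im=cv2.imread(f'pics/{f}.png');r=fitring(cam,im);print(cam,r)
    p,st=green(cam,im,near);print(p,st,ray(cam,p,.072),ray(cam,p,.070))
T=np.array(CP('top')['camera_from_world']);print(-T[:3,:3].T@T[:3,3])
for n,c in (('index','top'),('index','scene'),('dial_axis','top'),('dial_axis','scene')):
  imaging.get_image(c)
  for r in imaging.place_of(n,c)[:1]: print(n,c,ray(c,r['pixel'],.048))
print(ctrl.get_state()['clock'])
E
```

```text
top (array([0.51433627, 0.01609704, 0.10325008]), 60)
[151.6146789  219.68807339] [214 146  12  12 109] [0.56135697 0.30458519 0.072     ] [0.56194037 0.30509647 0.07      ]
scene (array([0.51130237, 0.01923706, 0.10282943]), 76)
[197.51219512 437.63414634] [432 194  12   8  82] [0.56920683 0.30290461 0.072     ] [0.56671198 0.30458118 0.07      ]
[0.24765632 0.02966498 1.14741864]
index top [0.43559877 0.00888641 0.048     ]
index scene [0.44025644 0.01324753 0.048     ]
dial_axis top [0.51977316 0.01811152 0.048     ]
dial_axis scene [0.51817232 0.01773558 0.048     ]
1.1
```

>>> {"method": "arm_command", "body": {
  "steps": [-439,-412,70,0,0,-0.321,-439,-412,70,0,0,-0.321,-439,-412,70,0,0,-0.321,-439,-412,70,0,0,-0.321,-439,-412,70,0,0,-0.321,-439,-412,70,0,0,-0.321,-439,-412,70,0,0,-0.321,-439,-412,70,0,0,-0.321,-439,-412,70,0,0,-0.321,-439,-412,70,0,0,-0.321,-439,-412,70,0,0,-0.321,-439,-412,70,0,0,-0.321,-439,-412,70,0,0,-0.321,-439,-412,70,0,0,-0.321,-439,-412,70,0,0,-0.321,-439,-412,70,0,0,-0.321,-439,-412,70,0,0,-0.321,-439,-412,70,0,0,-0.321,-439,-412,70,0,0,-0.321],
  "fingers": 1
}}

```text
clock: 2.68
ee_pos: [0.4675, 0.0172, 0.1754]
tool_rot: [[-1.0, -0.001, -0.0], [-0.001, 1.0, 0.0], [0.0, 0.0, -1.0]]
ft_force: [-1.0, 0.4, 0.2]
width: -0.0
```

```bash
python3 - <<'E'
from h import *
s=ctrl.get_state();print(s['clock'],s['ee_pos'],s['tool_rot'],s['joint_pos'],s['ft_force'],s['width'])
E
```

```text
2.6833 [0.46749097 0.01721552 0.17544149] [[-9.99998897e-01 -1.48226390e-03 -9.04866759e-05]
 [-1.48229973e-03  9.99998823e-01  3.97149888e-04]
 [ 8.98978884e-05  3.97283579e-04 -9.99999917e-01]] [ 6.85508980e-01  1.21984142e+01  1.09239405e+02  2.67393777e-02
  5.85670951e+01 -8.94133651e+01] [-0.95064929  0.39514086  0.24901019] -1.2077751584374214e-05
```

>>> {"method": "arm_command", "body": {
  "steps": [1,-1,35,0,0,0,1,-1,65,0,0,0,1,-1,80,0,0,0,1,-1,80,0,0,0]
}}

```text
clock: 3.02
ee_pos: [0.4641, 0.0165, 0.0927]
tool_rot: [[-1.0, -0.002, -0.007], [-0.002, 1.0, 0.0], [0.007, 0.0, -1.0]]
ft_force: [0.0, -0.9, 0.5]
width: 0.0002
```

```bash
python3 - <<'E'
from h import *
b=imaging.get_image('top')[:,:,::-1];a=imaging.get_image('scene')[:,:,::-1]
x=cv2.resize(b[120:230,260:370],(500,500),interpolation=cv2.INTER_CUBIC)
y=cv2.resize(a[130:270,270:390],(429,500),interpolation=cv2.INTER_CUBIC)[:,:300]
cv2.imwrite('pics/d.png',np.hstack([x,y]))
E
```

```text
(no output)
```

View pics/d.png

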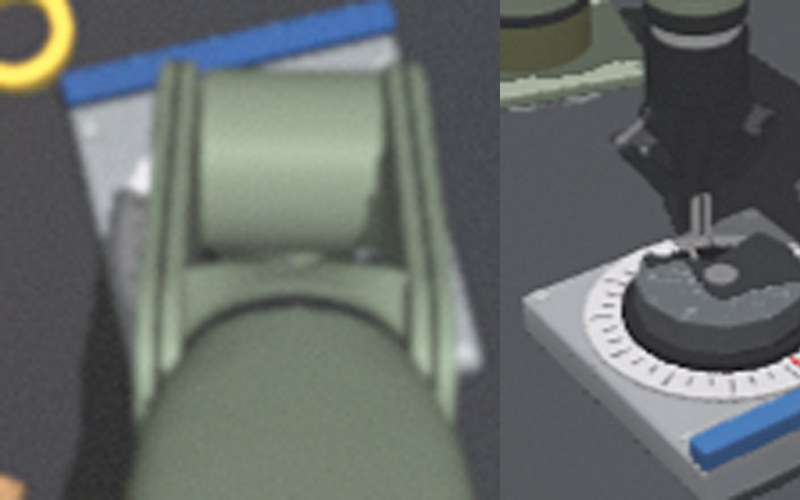

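The scene part (right half) shows the closed fingers (about 700,220 in the crop) over the notch. The arm hides the dial in the top view. I descend.

>>> {"method": "arm_command", "body": {
  "steps": [0,0,15,0,0,0,0,0,25,0,0,0,0,0,25,0,0,0,0,0,25,0,0,0]
}}

```text
clock: 3.45
ee_pos: [0.4677, 0.0157, 0.0715]
tool_rot: [[-1.0, -0.001, 0.002], [-0.001, 1.0, 0.0], [-0.002, 0.0, -1.0]]
ft_force: [-0.6, 0.2, -0.1]
width: 0.0001
```

```bash
python3 - <<'E'
from h import *
s=ctrl.get_state();p=s['ee_pos'];R=np.array(s['tool_rot']);print(p,s['ft_force'],R.round(4).tolist())
c=np.array([.513,.0165,p[2]])
a=[]
for k in range(1,20):
    t=-np.radians(min(6.0*k,110));Rz=cv2.Rodrigues(np.array([0,0,t]))[0]
    q=c+Rz@np.array([-.046,0,0]);d=R.T@(q-np.array(p))*1000
    a+=[round(float(d[0]),1),round(float(d[1]),1),0,0,0,round(-t,3)]
print(a)
E
```

```text
[0.46773776 0.01565361 0.0714724 ] [-0.62747872  0.19765275 -0.10988299] [[-1.0, -0.0009, 0.002], [-0.0009, 1.0, 0.0001], [-0.002, 0.0001, -1.0]]
[0.5, 5.7, 0, 0, 0, np.float64(0.105), -0.3, 10.4, 0, 0, 0, np.float64(0.209), -1.5, 15.1, 0, 0, 0, np.float64(0.314), -3.3, 19.6, 0, 0, 0, np.float64(0.419), -5.4, 23.8, 0, 0, 0, np.float64(0.524), -8.1, 27.9, 0, 0, 0, np.float64(0.628), -11.1, 31.6, 0, 0, 0, np.float64(0.733), -14.5, 35.0, 0, 0, 0, np.float64(0.838), -18.3, 38.0, 0, 0, 0, np.float64(0.942), -22.3, 40.7, 0, 0, 0, np.float64(1.047), -26.6, 42.8, 0, 0, 0, np.float64(1.152), -31.1, 44.6, 0, 0, 0, np.float64(1.257), -35.7, 45.8, 0, 0, 0, np.float64(1.361), -40.5, 46.6, 0, 0, 0, np.float64(1.466), -45.3, 46.8, 0, 0, 0, np.float64(1.571), -50.1, 46.6, 0, 0, 0, np.float64(1.676), -54.9, 45.8, 0, 0, 0, np.float64(1.78), -59.5, 44.5, 0, 0, 0, np.float64(1.885), -61.0, 44.0, 0, 0, 0, np.float64(1.92)]
```

>>> {"method": "arm_command", "body": {
  "steps": [0.5,5.7,0,0,0,0.105,-0.3,10.4,0,0,0,0.209,-1.5,15.1,0,0,0,0.314,-3.3,19.6,0,0,0,0.419,-5.4,23.8,0,0,0,0.524,-8.1,27.9,0,0,0,0.628,-11.1,31.6,0,0,0,0.733,-14.5,35.0,0,0,0,0.838,-18.3,38.0,0,0,0,0.942,-22.3,40.7,0,0,0,1.047]
}}

```text
clock: 4.28
ee_pos: [0.4882, 0.0567, 0.0717]
tool_rot: [[-0.496, 0.868, -0.002], [0.868, 0.496, 0.001], [0.002, -0.001, -1.0]]
ft_force: [-4.7, 2.3, 2.6]
width: 0.0002
```

```bash
python3 - <<'E'
from h import *
s=ctrl.get_state();p=s['ee_pos'];R=np.array(s['tool_rot']);print(p,s['ft_force'],R.round(3).tolist(),s['clock'])
save('scene','e.png',(150,270,280,400),5)
c=np.array([.513,.0165,p[2]])
# commanded pose of last row: rotate base 60deg
R0=np.array([[-1,0,0],[0,1,0],[0,0,-1.]]);rz=lambda t:cv2.Rodrigues(np.array([0,0,t]))[0]
Rc=rz(-1.047)@R0;pc=c+rz(-1.047)@np.array([-.046,0,0])
print(pc)
a=[]
for k in range(1,20):
    t=np.radians(6.0*k);q=c+rz(-1.047-t)@np.array([-.046,0,0]);d=Rc.T@(q-pc)*1000
    a+=[round(float(d[0]),1),round(float(d[1]),1),0,0,0,round(float(t),3)]
print(a)
E
```

```text
[0.48822713 0.05665034 0.07174478] [-4.69543534  2.29720802  2.63959224] [[-0.496, 0.868, -0.002], [0.868, 0.496, 0.001], [0.002, -0.001, -1.0]] 4.2833
[0.48999213 0.05633262 0.07174478]
[-0.3, 4.8, 0, 0, 0, 0.105, -1.0, 9.6, 0, 0, 0, 0.209, -2.3, 14.2, 0, 0, 0, 0.314, -4.0, 18.7, 0, 0, 0, 0.419, -6.2, 23.0, 0, 0, 0, 0.524, -8.8, 27.0, 0, 0, 0, 0.628, -11.8, 30.8, 0, 0, 0, 0.733, -15.2, 34.2, 0, 0, 0, 0.838, -19.0, 37.2, 0, 0, 0, 0.942, -23.0, 39.8, 0, 0, 0, 1.047, -27.3, 42.0, 0, 0, 0, 1.152, -31.8, 43.7, 0, 0, 0, 1.257, -36.4, 45.0, 0, 0, 0, 1.361, -41.2, 45.7, 0, 0, 0, 1.466, -46.0, 46.0, 0, 0, 0, 1.571, -50.8, 45.7, 0, 0, 0, 1.676, -55.6, 45.0, 0, 0, 0, 1.78, -60.2, 43.7, 0, 0, 0, 1.885, -64.7, 42.0, 0, 0, 0, 1.99]
```

View pics/e.png

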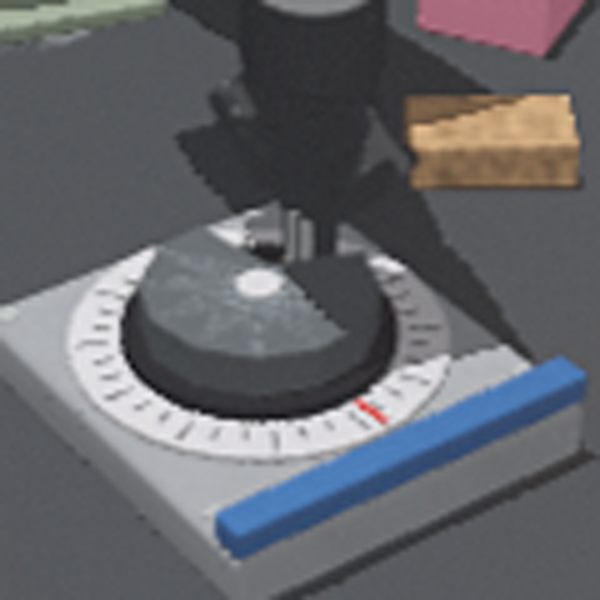

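The dial is following the finger at about 5 N; the red line shows at crop px (370,410). I carry on another 90°, which leaves it short of the target.

>>> {"method": "arm_command", "body": {
  "steps": [-0.3,4.8,0,0,0,0.105,-1.0,9.6,0,0,0,0.209,-2.3,14.2,0,0,0,0.314,-4.0,18.7,0,0,0,0.419,-6.2,23.0,0,0,0,0.524,-8.8,27.0,0,0,0,0.628,-11.8,30.8,0,0,0,0.733,-15.2,34.2,0,0,0,0.838,-19.0,37.2,0,0,0,0.942,-23.0,39.8,0,0,0,1.047,-27.3,42.0,0,0,0,1.152,-31.8,43.7,0,0,0,1.257,-36.4,45.0,0,0,0,1.361,-41.2,45.7,0,0,0,1.466,-46.0,46.0,0,0,0,1.571,-46.0,46.0,0,0,0,1.571]
}}

```text
clock: 5.67
ee_pos: [0.555, 0.0396, 0.0721]
tool_rot: [[0.866, 0.499, 0.007], [0.499, -0.866, 0.001], [0.006, 0.002, -1.0]]
ft_force: [3.4, 2.9, 0.7]
width: -0.0
```

```bash
python3 - <<'E'
from h import *
s=ctrl.get_state();p=s['ee_pos'];R=np.array(s['tool_rot']);print(p,s['ft_force'],R.round(3).tolist(),s['clock'],s['joint_pos'])
b=imaging.get_image('top')[:,:,::-1];a=imaging.get_image('scene')[:,:,::-1]
x=cv2.resize(b[125:225,270:370],(300,300),interpolation=cv2.INTER_CUBIC)
y=cv2.resize(a[170:270,280:380],(500,500),interpolation=cv2.INTER_CUBIC)
cv2.imwrite('pics/f.png',np.hstack([np.vstack([x,np.zeros((200,300,3),np.uint8)]),y]))
E
```

```text
[0.55502062 0.03964257 0.07211578] [3.38229713 2.94788135 0.67366613] [[0.866, 0.499, 0.007], [0.499, -0.866, 0.001], [0.006, 0.002, -1.0]] 5.6667 [2.87264551e+00 2.59866849e+01 1.05643646e+02 7.02722253e-02
 4.79815896e+01 6.28683816e+01]
```

View pics/f.png

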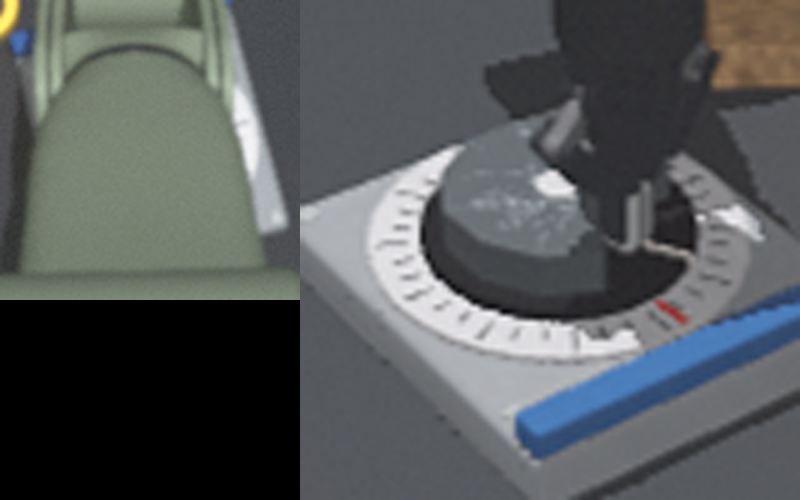

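The scene crop shows the index mark at px (665,253), about 25–30° short of the red line at (670,310). I measure both angles.

```bash
cat >> h.py <<'E'
def angles(cam,im,c,lo=-20,hi=80):
    D=np.arange(lo,hi,.25)
    def samp(r,z,f): return np.array([f(cv2.getRectSubPix(im,(1,1),tuple(map(float,proj(cam,[c[0]+r*np.cos(t),c[1]+r*np.sin(t),z])[::-1])))[0,0].astype(float)) for t in np.radians(D)])
    def cen(v):
        k=v.argmax();w=np.where(abs(D-D[k])<6,np.clip(v-.4*v[k],0,None),0);return round(float((w*D).sum()/w.sum()),2)
    R=[cen(np.clip(samp(r,.040,lambda q:q[2]-max(q[0],q[1])),0,None)) for r in (.08,.085,.09,.095)]
    I=[cen(v-np.median(v)) for v in (samp(r,.048,lambda q:min(q)) for r in (.06,.064,.068,.071))]
    return R,I
E
python3 - <<'E'
from h import *
im=imaging.get_image('scene')[:,:,::-1].copy()
for c in ((.5113,.0192),(.513,.0165)): print(angles('scene',im,c))
E
```

```text
([20.88, 20.61, 20.71, 20.51], [46.53, 45.89, 46.0, 46.42])
([23.02, 22.78, 22.75, 22.45], [49.39, 48.87, 48.35, 48.96])
```

>>> {"method": "arm_command", "body": {
  "steps": [-0.3,4.8,0,0,0,0.105,-1.0,9.6,0,0,0,0.209,-2.3,14.2,0,0,0,0.314,-3.3,17.2,0,0,0,0.384,-3.3,17.2,0,0,0,0.384,-3.3,17.2,0,0,0,0.384]
}}

```text
clock: 6.32
ee_pos: [0.559, 0.0227, 0.0713]
tool_rot: [[0.99, 0.142, 0.003], [0.142, -0.99, 0.0], [0.003, 0.0, -1.0]]
ft_force: [4.1, 1.3, 2.9]
width: 0.0002
```

```bash
python3 - <<'E'
from h import *
im=imaging.get_image('scene')[:,:,::-1].copy()
s=ctrl.get_state();print(s['ee_pos'],s['ft_force'],s['clock'])
for c in ((.5113,.0192),(.513,.0165)): print(angles('scene',im,c))
cv2.imwrite('pics/g.png',cv2.resize(im[190:260,310:380],(560,560),interpolation=cv2.INTER_CUBIC))
E
```

```text
[0.5588393  0.02276866 0.07113478] [4.40398858 1.77555367 3.41861577] 6.3667
([20.9, 20.59, 20.71, 20.52], [22.3, 22.2, 22.31, 22.18])
([23.04, 22.78, 22.76, 22.46], [25.37, 24.94, 24.94, 24.79])
```

View pics/g.png

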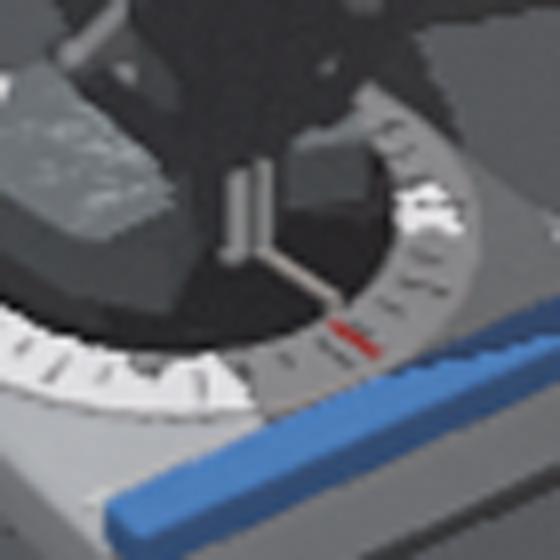

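The mark, ending at crop px (342,298), is about 1.6–2.2° short of the red line starting at (333,322). I push it a little more.

>>> {"method": "arm_command", "body": {
  "steps": [0,0.7,0,0,0,0.016,0,1.4,0,0,0,0.032,0,1.4,0,0,0,0.032,0,1.4,0,0,0,0.032]
}}

```text
clock: 6.7
ee_pos: [0.5585, 0.0214, 0.0706]
tool_rot: [[0.994, 0.109, 0.001], [0.109, -0.994, 0.0], [0.001, 0.0, -1.0]]
ft_force: [4.7, 2.2, 2.3]
width: -0.0
```

```bash
python3 - <<'E'
from h import *
im=imaging.get_image('scene')[:,:,::-1].copy()
s=ctrl.get_state();print(s['ee_pos'],s['ft_force'],s['clock'])
for c in ((.5113,.0192),(.513,.0165)): print(angles('scene',im,c))
E
```

```text
[0.55843647 0.02136082 0.07056226] [5.13683879 2.30813185 3.32004895] 6.75
([20.94, 20.62, 20.71, 20.54], [20.51, 20.28, 20.27, 20.43])
([23.06, 22.79, 22.76, 22.48], [23.5, 23.19, 22.87, 22.94])
```

The mark is aligned to within about 0.4°. I back off tangentially, then lift.

>>> {"method": "arm_command", "body": {
  "steps": [1,-4,0,0,0,0,2,-8,0,0,0,0,2,-8,0,0,0,0,2,-8,-15,0,0,0,2,-8,-45,0,0,0,2,-8,-80,0,0,0,2,-8,-110,0,0,0,2,-8,-110,0,0,0]
}}

```text
clock: 7.42
ee_pos: [0.5615, 0.0295, 0.1859]
tool_rot: [[0.994, 0.108, 0.009], [0.108, -0.994, -0.0], [0.009, 0.001, -1.0]]
ft_force: [0.4, -0.0, 0.4]
width: -0.0002
```

```bash
python3 - <<'E'
from h import *
im=imaging.get_image('scene')[:,:,::-1].copy()
s=ctrl.get_state();print(s['ee_pos'],s['ft_force'],s['clock'],s['joint_pos'][5]);R=np.array(s['tool_rot']);print(R.round(3).tolist())
for c in ((.5113,.0192),(.513,.0165)): print(angles('scene',im,c))
print(R.T@(np.array([.564,.304,.150])-s['ee_pos']))
E
```

```text
[0.56006458 0.02942877 0.18300799] [-0.51139272  0.6770978  -1.21244851] 7.4667 85.64673613838028
[[0.994, 0.108, 0.005], [0.108, -0.994, -0.0], [0.005, 0.001, -1.0]]
([20.93, 20.59, 20.71, 20.51], [20.14, 19.83, 19.7, 19.98])
([23.05, 22.76, 22.76, 22.45], [23.07, 22.7, 22.36, 22.5])
[ 0.03341448 -0.27255934  0.03300387]
```

>>> {"method": "arm_command", "body": {
  "steps": [33,-272,33,0,0,0,33,-272,33,0,0,0,33,-272,33,0,0,0,33,-272,33,0,0,0,33,-272,33,0,0,0,33,-272,33,0,0,0,33,-272,33,0,0,0,33,-272,33,0,0,0,33,-272,33,0,0,0,33,-272,33,0,0,0]
}}

```text
clock: 8.3
ee_pos: [0.5616, 0.3024, 0.1457]
tool_rot: [[0.994, 0.108, -0.003], [0.108, -0.994, -0.002], [-0.004, 0.002, -1.0]]
ft_force: [-0.7, -1.1, 1.1]
width: -0.0004
```

```bash
python3 - <<'E'
from h import *
im=imaging.get_image('scene')[:,:,::-1].copy();b=imaging.get_image('top')[:,:,::-1].copy()
s=ctrl.get_state();print(s['ee_pos'],s['ft_force'],s['clock']);R=np.array(s['tool_rot'])
for n,i,c in (('scene',im,(.5113,.0192)),('top',b,fitring('top',b)[0][:2])): print(c,angles(n,i,c))
p,st=green('scene',im,(197,438));print(p,st,ray('scene',p,.071))
print(R.T@(np.array([.564,.304,.096])-s['ee_pos']))
x=cv2.resize(b[120:230,260:370],(440,440),interpolation=cv2.INTER_CUBIC)
y=cv2.resize(im[140:240,400:480],(352,440),interpolation=cv2.INTER_CUBIC)
cv2.imwrite('pics/i.png',np.hstack([x,y]))
E
```

```text
[0.56238932 0.30183515 0.14675053] [ 0.53574228 -0.34451173 -0.42360142] 8.4
(0.5113, 0.0192) ([20.95, 20.74, 20.88, 20.58], [20.25, 19.98, 19.84, 20.21])
[0.51477111 0.01641077] ([21.25, 21.52, 21.28, 21.22], [20.69, 20.61, 20.69, 20.46])
[197.57317073 437.31707317] [432 194  12   8  82] [0.5679275  0.30279422 0.071     ]
[ 0.00191652 -0.00203358  0.05074533]
```

View pics/i.png

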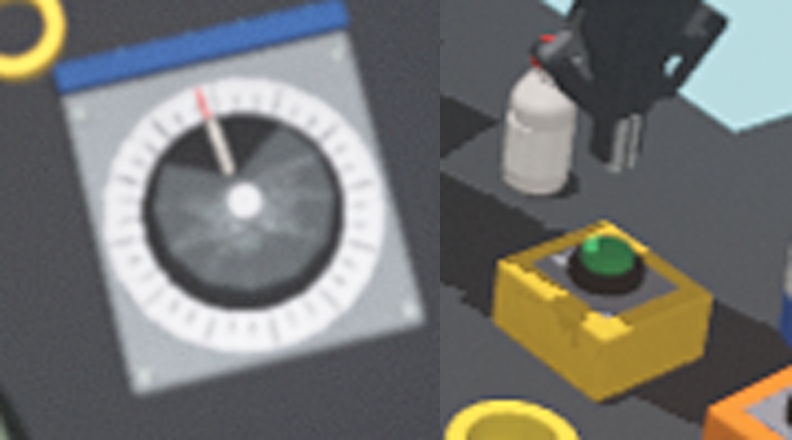

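The top view shows the mark at (215,140) and the red line at (203,103) collinear with the axis, agreeing within 0.7°. The fingers hang above the yellow box's button. I descend.

>>> {"method": "arm_command", "body": {
  "steps": [2,-2,25,0,0,0,2,-2,45,0,0,0,2,-2,53,0,0,0,2,-2,53,0,0,0,2,-2,53,0,0,0]
}}

```text
clock: 8.82
ee_pos: [0.5648, 0.3048, 0.0946]
tool_rot: [[0.994, 0.106, -0.0], [0.106, -0.994, -0.0], [-0.0, 0.0, -1.0]]
ft_force: [-0.4, 0.1, 0.1]
width: 0.0002
```

```bash
python3 - <<'E'
from h import *
im=imaging.get_image('scene')[:,:,::-1].copy()
s=ctrl.get_state();print(s['ee_pos'],s['ft_force'],s['clock'])
cv2.imwrite('pics/j.png',cv2.resize(im[160:230,405:475],(490,490),interpolation=cv2.INTER_CUBIC))
E
```

```text
[0.56525997 0.30526651 0.09537954] [ 0.80947957  0.15027622 -0.71857502] 8.8667
```

View pics/j.png

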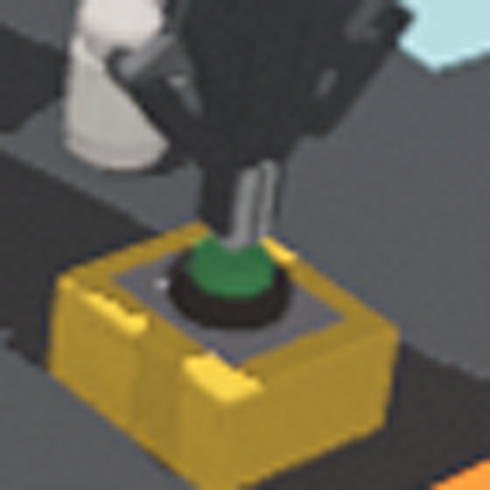

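The fingertips at (250,240) stand centred over the green button. I press slowly.

>>> {"method": "arm_command", "body": {
  "steps": [0,0,6,0,0,0,0,0,10,0,0,0,0,0,12,0,0,0,0,0,14,0,0,0,0,0,15,0,0,0,0,0,15,0,0,0,0,0,15,0,0,0]
}}

```text
clock: 9.45
ee_pos: [0.5652, 0.3058, 0.0802]
tool_rot: [[0.994, 0.108, 0.002], [0.108, -0.994, 0.001], [0.002, -0.0, -1.0]]
ft_force: [1.0, -1.5, 4.3]
width: 0.0001
```

>>> {"method": "arm_command", "body": {
  "steps": [0,0,1,0,0,0,0,0,2,0,0,0,0,0,2,0,0,0,0,0,2,0,0,0]
}}

```text
clock: 9.78
ee_pos: [0.5653, 0.3058, 0.0799]
tool_rot: [[0.994, 0.108, 0.003], [0.108, -0.994, 0.001], [0.003, -0.001, -1.0]]
ft_force: [-1.3, -1.4, 14.0]
width: -0.0002
```

At 14 N with no more travel (tip at z≈0.066), the button is on its stop. I release and draw clear.

>>> {"method": "arm_command", "body": {
  "steps": [0,0,-5,0,0,0,0,0,-12,0,0,0,0,0,-30,0,0,0,0,0,-60,0,0,0,0,0,-100,0,0,0,0,0,-130,0,0,0,0,0,-150,0,0,0,0,0,-150,0,0,0,0,0,-150,0,0,0]
}}

```text
clock: 10.53
ee_pos: [0.5643, 0.3057, 0.228]
tool_rot: [[0.994, 0.108, 0.001], [0.108, -0.994, 0.001], [0.001, -0.001, -1.0]]
ft_force: [0.3, -0.5, -0.1]
width: -0.0001
```

```bash
python3 - <<'E'
from h import *
im=imaging.get_image('scene')[:,:,::-1].copy();b=imaging.get_image('top')[:,:,::-1].copy()
s=ctrl.get_state();print(s['ee_pos'],s['ft_force'],s['clock'])
for n,i,c in (('scene',im,(.5113,.0192)),('top',b,fitring('top',b)[0][:2])): print(angles(n,i,c))
print(green('scene',im,(197,438)))
cv2.imwrite('pics/k.png',cv2.resize(im[100:280,260:500],(800,600),interpolation=cv2.INTER_CUBIC))
E
```

```text
[0.56341857 0.30515278 0.22541811] [ 0.04540694  0.29200877 -0.01529972] 10.6333
([20.95, 20.73, 20.88, 20.59], [20.24, 19.96, 19.83, 20.2])
([21.38, 21.67, 21.37, 21.26], [20.81, 20.67, 20.74, 20.54])
(array([197.57317073, 437.52439024]), array([432, 194,  12,   8,  82], dtype=int32))
```

View pics/k.png

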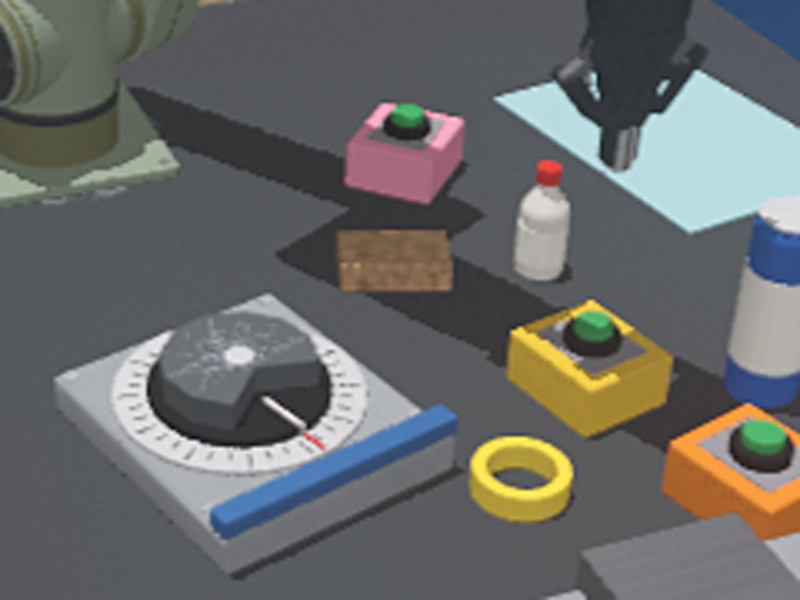

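The mark at (285,412) runs straight into the red line at (313,440). The green button on the yellow box at (595,325) is up again, and nothing around it has moved.

```bash
python3 -c "
from bench import ctrl
print(ctrl.job_done())"
```

```text
the job is handed in; nothing more can be done
None
```

The job is done and handed in at about 10.6 s of the 54 s allowed, though no verdict is reported.

- **Dial:** I pushed it about 158° clockwise with the closed fingers in its notch. My last check put the white mark within about 0.7° of the red line in both cameras, slightly past it. The two cameras disagreed by about 3 mm on where the dial's axis is. That mostly cancels, because the mark and the line are compared within the same picture.
- **Button:** I then pressed the green button on the yellow box down to its stop. The force rose to 14 N with no further travel, about 6 mm down. I never had a direct reading of the button's travel, so "fully down" rests on the force and the fingertip height.
- **After release:** The button came back up. The box showed no movement (the button's pixel position is the same as before) and nothing around it looked disturbed. The arm is clear with the measured force near zero.

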